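Pack a home-cosmetics kit order into the tray

ROBOT

A 6-joint arm with a two-finger parallel gripper is mounted at the origin on the work surface. World frame = base frame: x ahead of the robot, y to its left, z up, the work surface at z = 0. Lengths are in m, angles in rad, forces in N, time in s.
With the tool pointing down it reaches from about 0.25 to 0.775 m from the base axis. Payload 4 kg.
Tool frame: the origin (TCP) lies where the fingers leave the gripper's body, on its centre line; the fingertips stand 97 mm ahead of it and the grasp point (between the pads) lies 78 mm ahead of it; z points along the fingers, x is the direction in which the jaws open and shut, and the axes are right-handed (so a half turn about z gives the same grasp; the last joint's range is limited). The gripper opens to 94 mm and grips with 3 to 60 N. Pads are 16 mm wide; open, the fingers measure 119 mm over their backs; the gripper's body (75 mm by 177 mm) begins 78 mm behind the grasp point.
Start: joints at [-1.432, 0.087, 1.371, -0, 1.684, -0.103], TCP at [0.132, -0.534, 0.303] pointing down, gripper open.
Joint ranges: [-3.1, 3.1], [-0.76, 2.03], [0.27, 2.55], [-1.08, 4.22], [0.17, 2.65], [-2.57, 2.57]. Speed limits (rad/s): [2.79, 2.79, 3.14, 3.14, 3.14, 3.14].

INTERFACE

Orientations are given as [roll, pitch, yaw] about the fixed x, y, z axes, in that order (R = Rz(yaw) Ry(pitch) Rx(roll)).
In Python, from bench import * gives the robot as it stands.
- The arm moves only by the tool jog_arm, never from a script. Its argument "moves" is a list of rows, each a list of 7 numbers: the turn, a rotation vector about the world's x, y, z in rad, then the shift along the world's x, y, z in mm, then the finger opening in mm, from 0 to 94. In form: [[rx, ry, rz, tx, ty, tz, fingers], ...]. A call has 1 to 12 rows; each row shifts and turns the commanded pose from where the row before left it; what a row does not reach is not made up. A row lasts 1/8 s, in which the tool goes at most 62.5 mm and 10.7 degrees, less where a joint would pass 70% of its speed; a pose out of reach is approached as far as the arm can. A call is refused whole if a number of a shift passes 62.5 or a number of a turn 0.188, either way. A call with a gripper value outside its range is refused whole. The fingers move at their own pace and stop on an object; the grip force is fixed at half the most. Time passes only in rows, so rows that do not move let the fingers close. It gives the time, the measured TCP pose, the force and the opening at its end, in the units of the state.
- get_obs(): the state, without advancing time (a new reading comes with each control period).
- snapshot(name): name is "side" or "top" or "wrist"; returns the picture (480x640x3 uint8, red, green, blue); there is no depth.
- get_calibration(name): a dict with "camera_matrix" (3x3 intrinsics, pixels), "k1" (the pictures are not rectified: a ray, as slopes to the right and down, at radius r is drawn at 1 + k1 r^2 times it, then the intrinsics apply), "R" (3x3) and "t" (3): a world point X has camera coordinates R X + t. Camera axes: x right, y down, z forward; pixel columns grow to the right and rows downward; lengths in m; the calibration is good to about 2 mm. A picture is of the moment at which its call begins: read the wrist's pose just before it. get_calibration takes no time and is no camera call; for the wrist camera it gives the pose at the moment of the call.
- close_job(): hands the job in, once; it reports no verdict.
Trained networks look in the newest picture that a camera, given by its name, has taken for a name from the list of things; names that differ only in an ending like _2 or _b are one class to them, and where a whole thing is asked for, a point or a joint stands for the part that bears it (a point fixed in the world has none). Each returns a list of dicts, best first, with "conf" (0 to 1); they miss things now and then, are a little off and sometimes report something else, mostly with a low value. They report only what shows in the picture. A call takes as long as a camera call.
- look_for(label, camera): "bbox" ([left, top, right, bottom] in pixels, round what is visible of it).
The state is a dict: "time": time; "joint_positions": joint angles; "qvel": joint speeds; "joint_torque": joint torques, N m; "tool_pos": TCP position; "ee_rot": TCP orientation; "wrist_force": force on the tool from outside, world axes, zero at the start; "wrist_torque": the same for the moment, N m; "width": finger opening in m.
Only numpy, scipy, OpenCV 4.12 (cv2) and the standard library are available. Lean on these libraries where they do the work, as an engineer would, in place of code of your own. Each camera call takes 0.05 s, during which the arm holds its last target.

TASK

Pack the kit order into the grey tray: stand each white bottle upright in the bay whose mat has the colour of its cap, and lay the syringe whose plunger is pushed in flat in the tray's long bay, pointing either way along it. Leave the brown bottle and the syringe with the pulled-out plunger where they are.

Things in the scene. Friction and masses are not known exactly. Their poses are not given: they have to be found in the camera images.
- tray: Grey fixed tray, 170 (x) by 200 mm (y); origin: centre of underside; floor 4 mm thick, walls 3 to 4 mm. +x part: three bottle bays 62 by 62 mm inside, centres at x 50, y -65, 0, 65 mm, walls 28 mm high from the worktop. -x part: long syringe bay, inside x -81 to 16, y -96 to 96 mm (centre x -32.5, y 0); outer walls 18 mm high, divider to the bottle bays 28 mm.
- mat_yellow: Yellow square mat, 54 mm by 54 mm and 2 mm thick, fixed on the floor of one of the tray's three bottle bays (which one varies) and central in it; its top is 6 mm above the worktop. Origin: centre of its underside.
- mat_blue: Blue square mat, 54 mm by 54 mm and 2 mm thick, fixed on the floor of one of the tray's three bottle bays (which one varies) and central in it; its top is 6 mm above the worktop. Origin: centre of its underside.
- mat_red: Red square mat, 54 mm by 54 mm and 2 mm thick, fixed on the floor of one of the tray's three bottle bays (which one varies) and central in it; its top is 6 mm above the worktop. Origin: centre of its underside.
- bottle_yellow: Loose upright bottle, 82 mm tall, about 70 g: white round body 40 mm in diameter with a paper band, sloping shoulder at 48 to 56 mm height, then a yellow screw cap 32 mm in diameter up to the top. Origin: centre of its underside; z up. Belongs on the yellow mat.
- bottle_blue: Loose upright bottle, 82 mm tall, about 70 g: white round body 40 mm in diameter with a paper band, sloping shoulder at 48 to 56 mm height, then a blue screw cap 32 mm in diameter up to the top. Origin: centre of its underside; z up. Belongs on the blue mat.
- bottle_red: Loose upright bottle, 82 mm tall, about 70 g: white round body 40 mm in diameter with a paper band, sloping shoulder at 48 to 56 mm height, then a red screw cap 32 mm in diameter up to the top. Origin: centre of its underside; z up. Belongs on the red mat.
- bottle_amber: Loose upright bottle, 82 mm tall, about 70 g: dark brown (amber) round body 40 mm in diameter with a paper band, sloping shoulder at 48 to 56 mm height, then a yellow screw cap 32 mm in diameter up to the top. Origin: centre of its underside; z up. Not part of the order: stays where it stands.
- syringe_in: Loose syringe, 42 g, lying flat: clear barrel 22 mm in diameter, 90 mm long; flange 40 mm wide at its rear; nozzle 12 mm long; blue plunger (moves at 4 N). Origin: on the barrel's axis at mid-barrel, 11 mm above its support; x to the nozzle, z up. Its plunger is pushed in (at most 4 mm out), thumb plate close to the flange: 117 to 121 mm long overall. To be packed.
- syringe_out: Loose syringe, 42 g, lying flat: clear barrel 22 mm in diameter, 90 mm long; flange 40 mm wide at its rear; nozzle 12 mm long; blue plunger (moves at 4 N). Origin: on the barrel's axis at mid-barrel, 11 mm above its support; x to the nozzle, z up. Its plunger is pulled out by 35 to 50 mm, blue rod showing: 152 to 167 mm long overall. Stays where it lies.

How it is judged:
At the end, for the whole second after the job is handed in: White bottles upright (0.1 rad) in their bays, within 18 mm of the mat of their cap colour; pushed-in syringe flat (0.12 rad) on the long bay's floor, barrel middle within 55 mm of its middle lengthwise; brown bottle and pulled-out syringe within 20 mm of their start; all at rest (horizontal distance between bottle_yellow and mat_yellow below 0.018 m and z of each of bottle_yellow, bottle_blue, bottle_red in the frame of tray below 0.012 m and angle between each of bottle_yellow, bottle_blue, bottle_red, bottle_amber's own z axis and vertical below 0.1 rad and linear speed of each of bottle_yellow, bottle_blue, bottle_red, syringe_in, bottle_amber, syringe_out below 0.02 m/s and horizontal distance between bottle_blue and mat_blue below 0.018 m and horizontal distance between bottle_red and mat_red below 0.018 m and x of syringe_in in the frame of tray between -0.082 and 0.014 m and y of syringe_in in the frame of tray between -0.055 and 0.055 m and z of syringe_in in the frame of tray below 0.022 m and angle between syringe_in's own x axis and vertical above 1.45 rad and distance of each of bottle_amber, syringe_out from where it was at the start of the episode below 0.02 m); the robot touches nothing.
It fails at once if the brown bottle is moved by more than 20 mm or tipped (distance of bottle_amber from where it was at the start of the episode above 0.02 m or angle between bottle_amber's own z axis and vertical above 0.3 rad).
It fails at once if the syringe with the pulled-out plunger is moved by more than 20 mm (distance of syringe_out from where it was at the start of the episode above 0.02 m).
It also fails if it takes over 93 s, if anything falls off the work surface, if the arm or the gripper's body presses on something with over 40 N, if the wrist force passes 120 N, or if a joint passes its speed limit or range.

## Working session

There is one attempt and no reset: what is moved stays moved. The work goes in short steps, Python scripts to look and compute and a tool call to move; the robot and the scene stay as the last step left them, time stands still between calls to the robot, and variables do not carry over. Pictures are saved under pics/ and viewed, and the job is handed in when it is done.

Besides the shell and the picture viewer there is one more tool, called after "Emit:" as name(argument=value, ...), one argument or row to a line, values as JSON. jog_arm: Moves the arm, as the interface text tells. Its arguments: {"type":"object","properties":{"moves":{"type":"array","items":{"type":"array","items":{"type":"number"}}}},"required":["moves"]}

```bash
mkdir -p pics; ls; python3 - <<'E'
from bench import *
import cv2
o=get_obs(); print({k:np.round(v,3).tolist() if hasattr(v,'__len__') else v for k,v in o.items()} if 'np' in globals() else o)
for n in ["top","side","wrist"]:
    im=snapshot(n); cv2.imwrite(f"pics/{n}0.png",im[:,:,::-1])
    print(n,get_calibration(n))
for l in ["tray","mat_yellow","mat_blue","mat_red","bottle_yellow","bottle_blue","bottle_red","bottle_amber","syringe_in","syringe_out"]:
    print(l,[( [round(x) for x in d["bbox"]],round(d["conf"],2)) for d in look_for(l,"top")[:4]])
E
```

```text
pics
{'time': 0.0, 'joint_positions': array([-1.43211191e+00,  8.79157265e-02,  1.37226280e+00,  2.76371055e-06,
        1.68358221e+00, -1.03117567e-01]), 'qvel': array([ 0.00185222, -0.00071981,  0.00021917, -0.00053039, -0.00014278,
        0.00154546]), 'joint_torque': array([-1.34935173e-03, -3.40190721e+01, -3.02427042e+01,  7.15748733e-02,
        3.33115587e-02, -1.84950677e-04]), 'tool_pos': array([ 0.13163815, -0.53366178,  0.30152108]), 'ee_rot': array([-3.14136675e+00,  2.15628021e-03, -1.32899379e+00]), 'wrist_force': array([-0.21393912,  0.06076851, -0.84281909]), 'wrist_torque': array([0.00186284, 0.00625441, 0.01523099]), 'width': 0.09442855494439092}
top {'camera_matrix': array([[580.60387236,   0.        , 327.53579095],
       [  0.        , 580.60387236, 235.44813413],
       [  0.        ,   0.        ,   1.        ]]), 'k1': -0.14977263216419776, 'R': array([[ 0.00303049, -0.99998397, -0.00478268],
       [-0.97132668, -0.00180658, -0.23774191],
       [ 0.23772946,  0.00536602, -0.97131659]]), 't': array([0.00146709, 0.50243179, 1.06992163])}
side {'camera_matr
[... 576 characters left out ...]
.04999020105791915, 'R': array([[ 0.24043031, -0.97066527, -0.00148279],
       [-0.93958742, -0.23311535,  0.25066453],
       [-0.24365702, -0.05887414, -0.96807288]]), 't': array([-0.54976238, -0.02645197,  0.39107289])}
tray []
mat_yellow [([328, 190, 354, 216], 0.67), ([451, 170, 477, 202], 0.24)]
mat_blue [([299, 182, 329, 208], 0.93)]
mat_red [([266, 176, 298, 203], 0.6)]
bottle_yellow [([448, 302, 474, 326], 0.66)]
bottle_blue [([180, 306, 206, 329], 0.57), ([300, 182, 328, 211], 0.27)]
bottle_red [([173, 165, 197, 196], 0.67)]
bottle_amber [([452, 170, 475, 200], 0.92), ([302, 183, 329, 208], 0.43)]
syringe_in [([168, 223, 184, 280], 0.57)]
syringe_out [([476, 203, 495, 276], 0.56)]
```

View pics/top0.png

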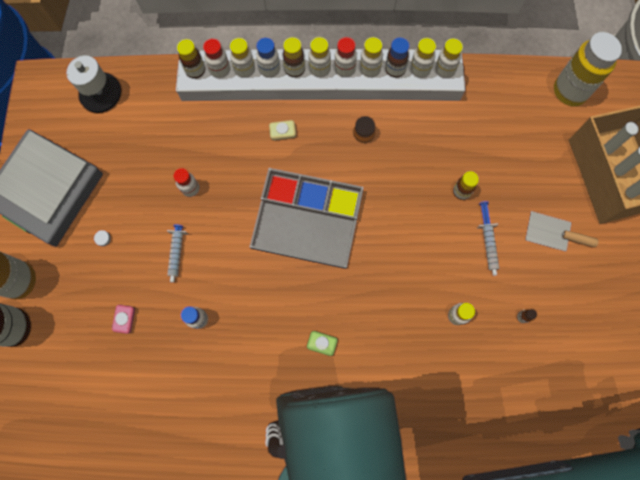

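View pics/side0.png

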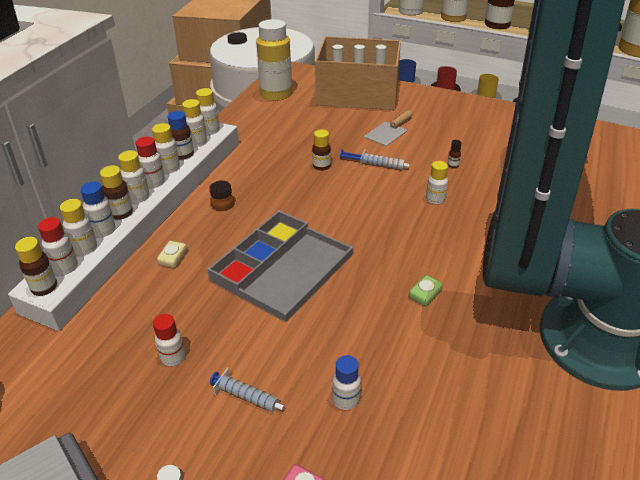

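```bash
python3 - <<'E'
import cv2
im=cv2.imread("pics/top0.png")
cv2.imwrite("pics/tz.png",cv2.resize(im[150:350,150:510],None,fx=2.2,fy=2.2,interpolation=cv2.INTER_CUBIC))
E
```

```text
(no output)
```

View pics/tz.png

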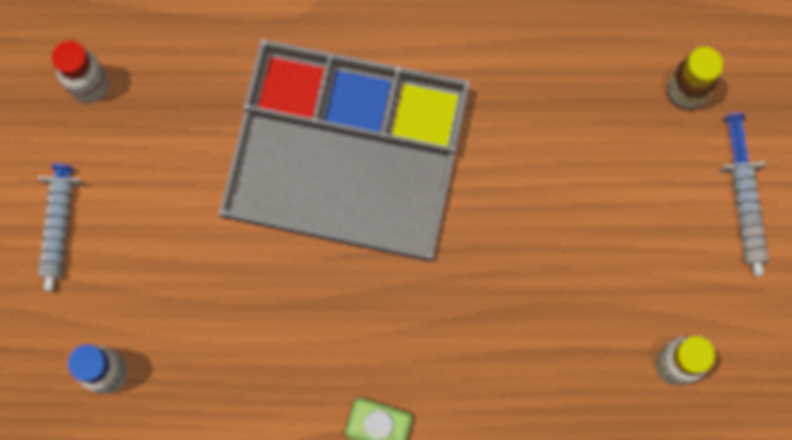

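Top view: the tray is in the middle, with mats red (283,190), blue (313,195) and yellow (343,202). The red bottle is at (184,180), blue at (192,317), yellow at (463,313) and brown at (467,185). The pushed-in syringe is at (176,252) with its flange away from the robot. The pulled-out one is at (489,240).

Next I measure these with both cameras.

```bash
cat > h.py <<'E'
import numpy as np, cv2
from scipy.optimize import least_squares
def proj(c,P):
    P=np.atleast_2d(P); X=P@c["R"].T+c["t"]; s=X[:,:2]/X[:,2:]
    s=s*(1+c["k1"]*(s**2).sum(1,keepdims=True)); K=c["camera_matrix"]
    return s@K[:2,:2].T+K[:2,2]
def unproj(c,uv,z):
    K=c["camera_matrix"]; p=cv2.undistortPoints(np.array([[uv]],float),K,np.array([c["k1"],0,0,0,0.]))[0,0]
    d=c["R"].T@np.array([p[0],p[1],1]); o=-c["R"].T@c["t"]; return o+d*(z-o[2])/d[2]
def hullc(uv):
    m=cv2.moments(cv2.convexHull(uv.astype(np.float32))); return np.array([m["m10"],m["m01"]])/m["m00"]
HUE={"yellow":[(24,34)],"blue":[(105,125)],"red":[(0,6),(174,180)]}
def mask(bgr,col):
    h=cv2.cvtColor(bgr,cv2.COLOR_BGR2HSV); m=0
    for a,b in HUE[col]: m=m|cv2.inRange(h,(a,165 if col!="blue" else 120,60),(b,255,255))
    return m
def blob(bgr,col,near):
    n,L,st,ce=cv2.connectedComponentsWithStats(mask(bgr,col))
    best=min((i for i in range(1,n) if st[i,4]>40),key=lambda i:np.hypot(*(ce[i]-near)))
    return ce[best],st[best]
a=np.linspace(0,2*np.pi,40)
def cyl(x,y,z0,z1,r): 
    return np.vstack([np.c_[x+r*np.cos(a),y+r*np.sin(a),np.full(40,z)] for z in (z0,z1)])
E
python3 - <<'E'
from h import *
from bench import get_calibration
T=get_calibration("top");S=get_calibration("side")
t=cv2.imread("pics/top0.png");s=cv2.imread("pics/side0.png")
np.set_printoptions(precision=4,suppress=True)
for n,col,pt,ps in [("red","red",(182,175),(165,327)),("blue","blue",(191,315),(346,369)),("yellow","yellow",(466,311),(439,169)),("amber","yellow",(470,179),(321,138))]:
    bt,st=blob(t,col,pt);bs,ss=blob(s,col,ps)
    f1=lambda q:hullc(proj(T,cyl(*q,.056,.082,.016)))-bt
    f2=lambda q:hullc(proj(S,cyl(*q,.056,.082,.016)))-bs
    g=unproj(T,pt,.08)[:2]
    r=[least_squares(f,g,diff_step=1e-3).x for f in (f1,f2)]
    print(n,bt,st,bs,ss,"top",r[0],"side",r[1])
M={}
for col,pt,ps in [("red",(283,190),(236,271)),("blue",(313,195),(262,250)),("yellow",(343,202),(282,231))]:
    bt,st=blob(t,col,pt);bs,ss=blob(s,col,ps)
    print("mat",col,bt,st,bs,unproj(T,bt,.006),unproj(S,bs,.006))
for n,uv in [("syr flange",(177,232)),("plate",(178,226)),("nozzle tip",(172,281)),("barrel front",(173,276))]:
    print(n,unproj(T,uv,.011))
for n,uv in [("fl",(219,384)),("plate",(214,380)),("nozzle tip",(283,408)),]:
    print(n,unproj(S,uv,.011))
for n,uv,z in [("TL",(268,169),.028),("TR",(363,186),.028),("BL",(251,248),.018),("BR",(347,267),.018)]: print(n,unproj(T,uv,z))
z=s[340:430,190:390]; cv2.imwrite("pics/sz.png",cv2.resize(z,None,fx=4,fy=4,interpolation=cv2.INTER_CUBIC))
z=t[210:300,140:240]; cv2.imwrite("pics/tz2.png",cv2.resize(z,None,fx=6,fy=6,interpolation=cv2.INTER_CUBIC))
E
```

```text
red [181.5169 176.058 ] [173 168  17  17 207] [164.249  326.3382] [153 314  23  26 482] top [0.6224 0.296 ] side [0.6216 0.2959]
blue [189.5097 314.7427] [182 307  16  16 206] [346.3607 368.9828] [336 355  22  29 524] top [0.3453 0.2632] side [0.3454 0.2638]
yellow [465.8729 311.0085] [457 303  18  17 236] [439.4397 165.0948] [432 161  16   9 116] top [ 0.3537 -0.2592] side [ 0.3555 -0.2717]
amber [469.8995 178.9772] [462 171  17  17 219] [320.8387 133.1613] [314 129  15   9  93] top [ 0.6169 -0.2814] side [ 0.6209 -0.2949]
mat red [281.8415 189.2696] [268 177  29  26 549] [235.9972 271.1496] [0.6149 0.0988 0.006 ] [0.6185 0.0941 0.006 ]
mat blue [312.2416 195.4356] [298 183  29  26 567] [259.9054 250.47  ] [0.6015 0.0351 0.006 ] [0.6046 0.0292 0.006 ]
mat yellow [342.5878 201.767 ] [328 189  30  27 575] [281.985  231.3459] [ 0.5878 -0.028   0.006 ] [ 0.5909 -0.0352  0.006 ]
syr flange [0.5213 0.3134 0.011 ]
plate [0.5341 0.3121 0.011 ]
nozzle tip [0.4191 0.3174 0.011 ]
barrel front [0.4294 0.3159 0.011 ]
fl [0.5223 0.32   0.011 ]
plate [0.5327 0.3167 0.011 ]
nozzle tip [0.418  0.3206 0.011 ]
TL [0.6519 0.1266 0.028 ]
TR [ 0.6149 -0.0695  0.028 ]
BL [0.4865 0.1574 0.018 ]
BR [ 0.4481 -0.0361  0.018 ]
```

View pics/sz.png

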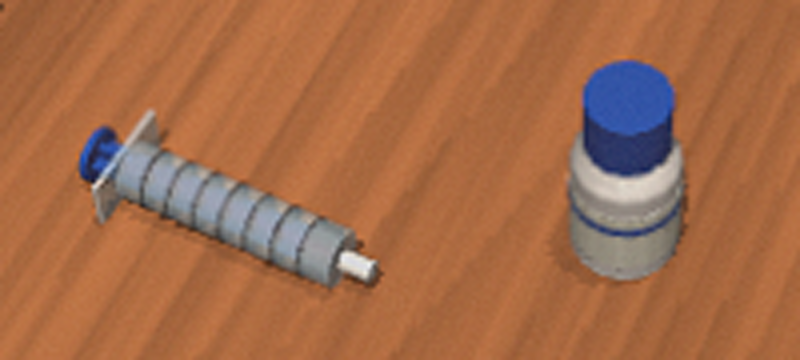

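View pics/tz2.png

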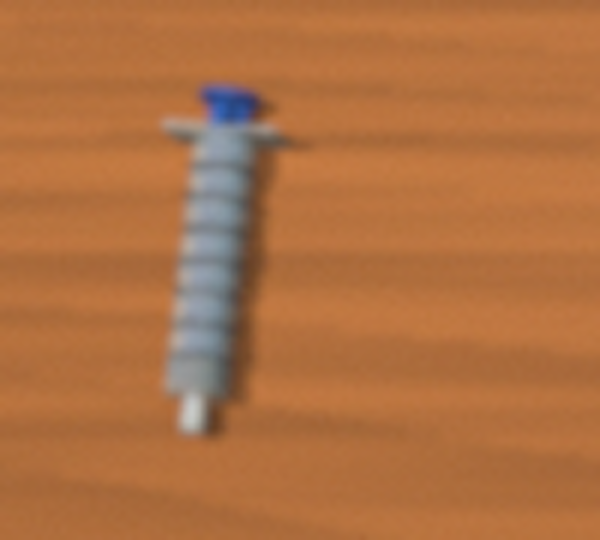

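Both views agree on the poses. The tray centre is about (0.550, 0.045) with yaw about -0.2. I'll do the syringe first, while the bays are empty: move above it and look with the wrist camera.

Emit:
jog_arm(
  moves=[
    [0,0,-0.0145,17,42.5,0,60],
    [0,0,-0.0145,17,42.5,0,60],
    [0,0,-0.0145,17,42.5,0,60],
    [0,0,-0.0145,17,42.5,0,60],
    [0,0,-0.0145,17,42.5,0,60],
    [0,0,-0.0145,17,42.5,0,60],
    [0,0,-0.0145,17,42.5,0,60],
    [0,0,-0.0145,17,42.5,0,60],
    [0,0,-0.0145,17,42.5,0,60],
    [0,0,-0.0145,17,42.5,0,60],
    [0,0,-0.0145,17,42.5,0,60],
    [0,0,-0.0145,17,42.5,0,60],
  ],
)

```text
time: 2.15
tool_pos: [0.3359, -0.0225, 0.3031]
ee_rot: [-3.14, -0.001, -1.504]
wrist_force: [0.6, -1.2, 0.0]
width: 0.0601
```

Emit:
jog_arm(
  moves=[
    [0,0,-0.0145,17,42.5,0,60],
    [0,0,-0.0145,17,42.5,0,60],
    [0,0,-0.0145,17,42.5,-10,60],
    [0,0,-0.0145,17,42.5,-10,60],
    [0,0,-0.0145,17,42.5,-10,60],
    [0,0,-0.0145,17,42.5,-10,60],
    [0,0,-0.0145,17,42.5,-10,60],
    [0,0,-0.0145,17,42.5,-10,60],
    [0,0,0,0,0,0,60],
    [0,0,0,0,0,0,60],
  ],
)

```text
time: 3.4
tool_pos: [0.4715, 0.3156, 0.2427]
ee_rot: [3.141, -0.001, -1.619]
wrist_force: [-0.8, -0.1, -0.3]
width: 0.0598
```

```bash
python3 - <<'E'
from bench import *
import cv2,pickle
o=get_obs();print(o["tool_pos"],o["ee_rot"],o["joint_positions"])
c=get_calibration("wrist"); im=snapshot("wrist"); cv2.imwrite("pics/w1.png",im[:,:,::-1]); pickle.dump(c,open("w1.pkl","wb"))
print(look_for("syringe_in","wrist")[:2])
E
```

```text
[0.47153587 0.31561916 0.24267797] [ 3.14123220e+00 -8.95531323e-04 -1.61875824e+00] [ 4.90198759e-01  1.45293450e-01  1.42561540e+00 -5.84198943e-04
  1.57145231e+00  2.10895700e+00]
[{'bbox': [294.6, 160.0, 338.9, 280.6], 'conf': 0.62}]
```

View pics/w1.png

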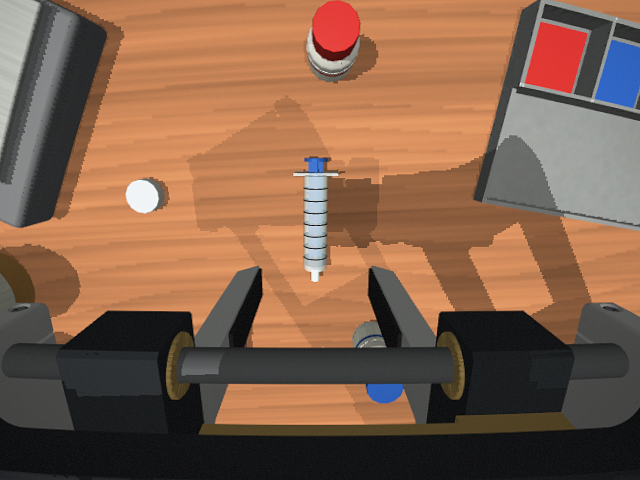

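```bash
python3 - <<'E'
from h import *
import pickle
c=pickle.load(open("w1.pkl","rb"))
for n,uv,z in [("flange",(316.5,174),.011),("front",(314.5,270),.011),("tip",(314.5,281),.011),("flL",(293,173),.011),("flR",(339,173.5),.011),("frL",(304,255),.011),("frR",(326,255),.011),
 ("redcap",(335.5,29),.082)]:
    print(n,unproj(c,uv,z))
E
```

```text
flange [0.52197321 0.31112968 0.011     ]
front [0.42910758 0.31734708 0.011     ]
tip [0.41754534 0.31789335 0.011     ]
flL [0.52389808 0.33254494 0.011     ]
flR [0.52147209 0.29055261 0.011     ]
frL [0.44501992 0.32679829 0.011     ]
frR [0.44401028 0.30546755 0.011     ]
redcap [0.62007036 0.29466898 0.082     ]
```

The wrist view shows the syringe barrel from flange (316,174) to front (314,270). That gives a length of 93 mm and a flange of 42 mm, close to nominal, with mid-barrel at (0.4765, 0.3145). Descending to grasp.

Emit:
jog_arm(
  moves=[
    [0,0,-0.01,5,-1,-25,60],
    [0,0,0,0,0,-30,60],
    [0,0,0,0,0,-30,60],
    [0,0,0,0,0,-30,60],
    [0,0,0,0,0,-18,60],
    [0,0,0,0,0,-8,60],
    [0,0,0,0,0,0,60],
    [0,0,0,0,0,0,60],
  ],
)

```text
time: 4.5
tool_pos: [0.4774, 0.3153, 0.1031]
ee_rot: [-3.139, 0.001, -1.629]
wrist_force: [-0.0, -0.2, -0.1]
width: 0.0601
```

Emit:
jog_arm(
  moves=[
    [0,0,0,0,0,0,10],
    [0,0,0,0,0,0,10],
    [0,0,0,0,0,0,10],
    [0,0,0,0,0,0,10],
    [0,0,0,0,0,0,10],
    [0,0,0,0,0,0,10],
    [0,0,0,0,0,5,10],
    [0,0,0,0,0,15,10],
    [0,0,0,0,0,20,10],
    [0,0,0,0,0,20,10],
    [0,0,0,0,0,0,10],
  ],
)

```text
time: 5.88
tool_pos: [0.478, 0.3157, 0.1649]
ee_rot: [-3.136, 0.003, -1.629]
wrist_force: [-0.1, -0.8, 0.3]
width: 0.0216
```

```bash
python3 - <<'E'
from bench import *
import cv2,pickle
o=get_obs();print(o["tool_pos"],o["ee_rot"],o["width"],o["wrist_force"])
im=snapshot("wrist"); cv2.imwrite("pics/w2.png",im[:,:,::-1])
E
```

```text
[0.47797033 0.31566957 0.16491474] [-3.13641530e+00  3.02921133e-03 -1.62899658e+00] 0.021630372848510975 [-0.11452871 -0.76633874  0.25478031]
```

View pics/w2.png

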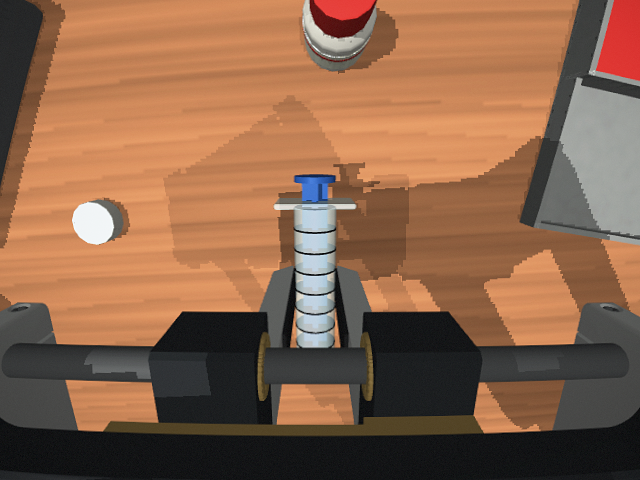

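The syringe is held level with a width of 21.6 mm. Carrying it to the long bay.

Emit:
jog_arm(
  moves=[
    [0,0,0.13,4,-24,3,10],
    [0,0,0.13,4,-24,3,10],
    [0,0,0.13,4,-24,0,10],
    [0,0,0.13,4,-24,0,10],
    [0,0,0.13,4,-24,0,10],
    [0,0,0.13,4,-24,0,10],
    [0,0,0.13,4,-24,0,10],
    [0,0,0.13,4,-24,0,10],
    [0,0,0.13,4,-24,0,10],
    [0,0,0.13,4,-24,0,10],
    [0,0,0.13,1,-24,0,10],
    [0,0,0,0,0,0,10],
  ],
)

```text
time: 7.42
tool_pos: [0.5173, 0.05, 0.1667]
ee_rot: [3.141, 0.002, -0.203]
wrist_force: [1.1, 0.5, -0.5]
width: 0.0213
```

```bash
python3 - <<'E'
from bench import *
import cv2,pickle
o=get_obs();print(o["tool_pos"],o["ee_rot"],o["width"],o["wrist_force"])
c=get_calibration("wrist");im=snapshot("wrist"); cv2.imwrite("pics/w3.png",im[:,:,::-1]);pickle.dump(c,open("w3.pkl","wb"))
E
```

```text
[0.51727162 0.04995231 0.1667373 ] [ 3.14125724e+00  1.71730292e-03 -2.03069874e-01] 0.021276546912081726 [ 1.12617084  0.49502594 -0.48921596]
```

View pics/w3.png

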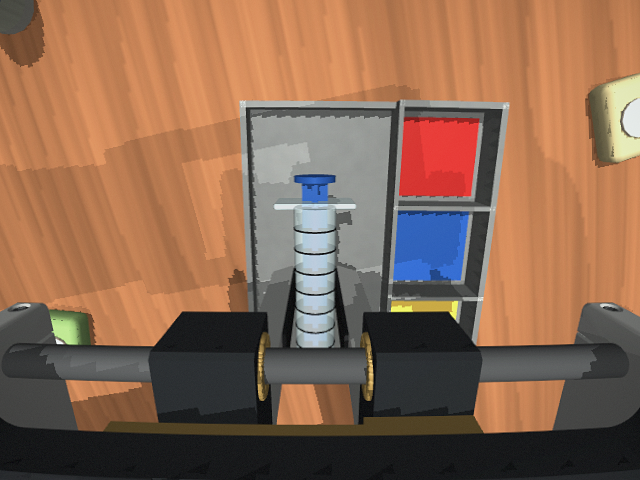

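The syringe hangs over the long bay and is parallel to it. I'll check the tray pose from this view.

```bash
python3 - <<'E'
from h import *
import pickle
c=pickle.load(open("w3.pkl","rb"))
L=unproj(c,(242,102),.018);R=unproj(c,(508,103),.028)
d=(R-L)[:2];yaw=np.arctan2(d[1],d[0]);print(L,R,np.linalg.norm(d),yaw)
def tc(y):
    Q=np.array([[np.cos(y),-np.sin(y)],[np.sin(y),np.cos(y)]]);return Q
m=(L+R)[:2]/2
for y in (yaw,-.2):
    Q=tc(y);C=m-Q@[0,.1];print("centre",C,"bays r,b,y",[C+Q@[.05,k] for k in (.065,0,-.065)],"syr",C+Q@[-.0325,0])
E
```

```text
[0.49200295 0.15923415 0.018     ] [0.65616302 0.12486307 0.028     ] 0.16771970811367737 -0.2063939053616393
centre [0.55358982 0.04417098] bays r,b,y [array([0.61584919, 0.09754485]), array([0.60252863, 0.0339244 ]), array([ 0.58920808, -0.02969606])] syr [0.52177959 0.05083126]
centre [0.55421606 0.04404195] bays r,b,y [array([0.61613289, 0.09781281]), array([0.60321938, 0.03410848]), array([ 0.59030588, -0.02959584])] syr [0.52236389 0.0504987 ]
```

Emit:
jog_arm(
  moves=[
    [0,0,0,3,0,-25,10],
    [0,0,0,0,0,-20,10],
    [0,0,0,0,0,-10,10],
    [0,0,0,0,0,-3,10],
    [0,0,0,0,0,0,10],
    [0,0,0,0,0,0,10],
  ],
)

```text
time: 8.22
tool_pos: [0.5212, 0.0511, 0.1106]
ee_rot: [-3.141, -0.002, -0.199]
wrist_force: [-0.4, -0.3, -0.1]
width: 0.0213
```

Emit:
jog_arm(
  moves=[
    [0,0,0,0,0,-2,10],
    [0,0,0,0,0,-1,10],
    [0,0,0,0,0,0,10],
  ],
)

```text
time: 8.6
tool_pos: [0.5206, 0.051, 0.1066]
ee_rot: [3.142, 0.0, -0.199]
wrist_force: [-0.3, -0.4, -0.7]
width: 0.0213
```

Emit:
jog_arm(
  moves=[
    [0,0,0,0,0,0,28],
    [0,0,0,0,0,0,46],
    [0,0,0,0,0,0,46],
    [0,0,0,0,0,0,46],
    [0,0,0,0,0,20,46],
    [0,0,0,0,0,40,46],
    [0,0,0,0,0,40,46],
    [0,0,0,0,0,40,46],
    [0,0,0,0,0,0,60],
  ],
)

```text
time: 9.72
tool_pos: [0.5224, 0.051, 0.251]
ee_rot: [-3.14, -0.009, -0.199]
wrist_force: [-0.0, 0.6, 0.4]
width: 0.0526
```

```bash
python3 - <<'E'
from bench import *
import cv2,pickle
o=get_obs();print(o["tool_pos"],o["ee_rot"],o["width"],o["wrist_force"])
c=get_calibration("wrist");im=snapshot("wrist"); cv2.imwrite("pics/w4.png",im[:,:,::-1]);pickle.dump(c,open("w4.pkl","wb"))
E
```

```text
[0.52235665 0.05099943 0.25101406] [-3.13994445 -0.00866104 -0.1989711 ] 0.052641741367006424 [-0.00924631  0.59462509  0.43249992]
```

View pics/w4.png

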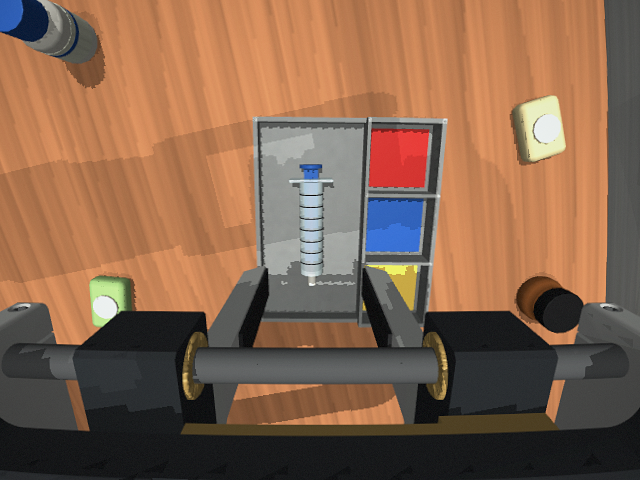

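The syringe lies flat in the bay, with its barrel at about (312,230). Next is the red bottle at (0.6215, 0.2958).

Emit:
jog_arm(
  moves=[
    [0,0,0,16.5,41,0,60],
    [0,0,0,16.5,41,0,60],
    [0,0,0,16.5,41,0,60],
    [0,0,0,16.5,41,0,60],
    [0,0,0,16.5,41,0,60],
    [0,0,0,16.5,40,0,60],
    [0,0,0,0,0,0,60],
    [0,0,0,0,0,0,60],
  ],
)

```text
time: 10.78
tool_pos: [0.6191, 0.2954, 0.2444]
ee_rot: [3.139, 0.003, -0.199]
wrist_force: [-0.5, -0.5, -0.5]
width: 0.0603
```

Emit:
jog_arm(
  moves=[
    [0,0,0,2,0.5,-30,60],
    [0,0,0,0,0,-30,60],
    [0,0,0,0,0,-20,60],
    [0,0,0,0,0,-9,60],
    [0,0,0,0,0,0,60],
    [0,0,0,0,0,0,60],
  ],
)

```text
time: 11.52
tool_pos: [0.6223, 0.2966, 0.1593]
ee_rot: [-3.14, -0.002, -0.199]
wrist_force: [-0.2, -0.4, 0.1]
width: 0.0597
```

```bash
python3 - <<'E'
from bench import *
import cv2
print(get_obs()["tool_pos"])
for n in ("wrist","side"):
    im=snapshot(n)[:,:,::-1]
    if n=="side": im=cv2.resize(im[200:420,90:390],None,fx=2.5,fy=2.5)
    cv2.imwrite(f"pics/5{n}.png",im)
E
```

```text
[0.62232331 0.29663243 0.15934143]
```

View pics/5side.png

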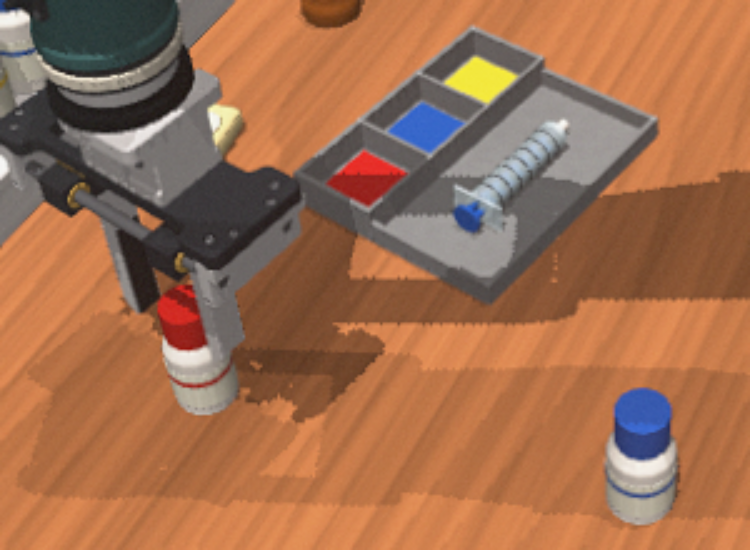

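View pics/5wrist.png

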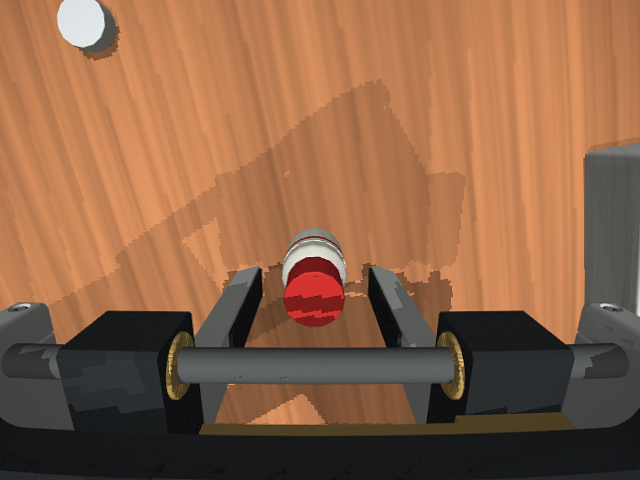

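The cap at (314,300) is centred between the fingers. Lowering 3.5 mm, closing and lifting.

Emit:
jog_arm(
  moves=[
    [0,0,0,0,0,-3.5,60],
    [0,0,0,0,0,0,45],
    [0,0,0,0,0,0,20],
    [0,0,0,0,0,0,20],
    [0,0,0,0,0,0,20],
    [0,0,0,0,0,0,20],
    [0,0,0,0,0,0,20],
    [0,0,0,0,0,15,20],
    [0,0,0,0,0,25,20],
    [0,0,0,0,0,20,20],
    [0,0,0,0,0,0,20],
  ],
)

```text
time: 13.0
tool_pos: [0.6227, 0.2969, 0.2179]
ee_rot: [-3.138, -0.005, -0.199]
wrist_force: [-0.4, -0.1, -0.5]
width: 0.0318
```

```bash
python3 - <<'E'
from bench import *
import cv2
im=snapshot("wrist")[:,:,::-1]
cv2.imwrite("pics/6.png",im)
E
```

```text
(no output)
```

View pics/6.png

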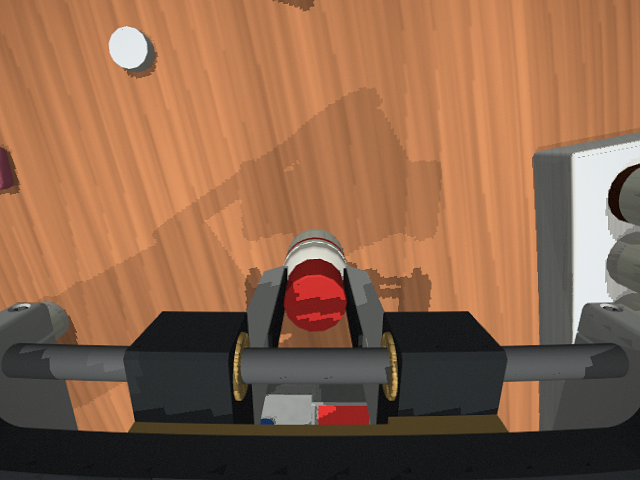

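The red bottle is held upright. Carrying it to the red bay at (0.6145, 0.098).

Emit:
jog_arm(
  moves=[
    [0,0,0,-1.6,-40,0,20],
    [0,0,0,-1.6,-40,0,20],
    [0,0,0,-1.6,-40,0,20],
    [0,0,0,-1.6,-40,0,20],
    [0,0,0,-1.6,-39,0,20],
    [0,0,0,0,0,0,20],
    [0,0,0,0,0,-15,20],
    [0,0,0,0,0,-15,20],
    [0,0,0,0,0,-10,20],
    [0,0,0,0,0,-10,20],
    [0,0,0,0,0,0,20],
    [0,0,0,0,0,0,20],
  ],
)

```text
time: 14.55
tool_pos: [0.6139, 0.0976, 0.1646]
ee_rot: [-3.141, -0.001, -0.199]
wrist_force: [-0.5, -0.8, -0.0]
width: 0.0313
```

```bash
python3 - <<'E'
from bench import *
import cv2
print(get_obs()["tool_pos"])
im=snapshot("side")[:,:,::-1]
cv2.imwrite("pics/7.png",cv2.resize(im[160:340,160:400],None,fx=3,fy=3))
E
```

```text
[0.61393838 0.09761237 0.16460332]
```

View pics/7.png

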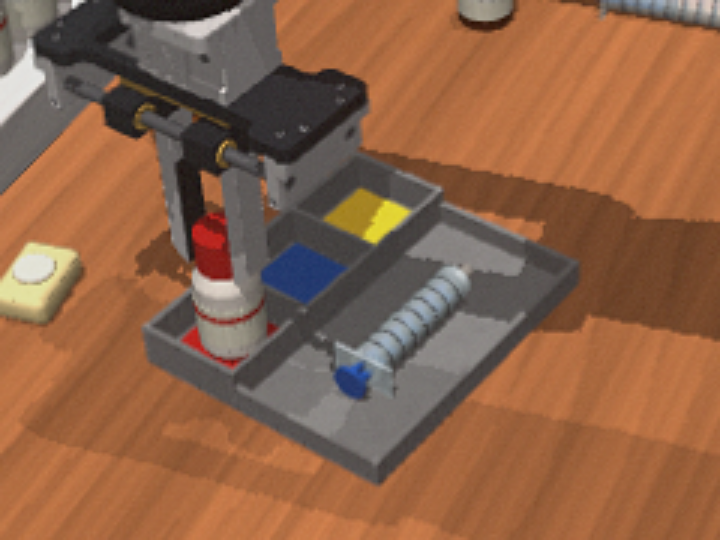

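The bottle sits centred over the red mat. Lowering gently, releasing and lifting.

Emit:
jog_arm(
  moves=[
    [0,0,0,0,0,-1.5,20],
    [0,0,0,0,0,-1,20],
    [0,0,0,0,0,0,20],
    [0,0,0,0,0,0,36],
    [0,0,0,0,0,0,50],
    [0,0,0,0,0,0,50],
    [0,0,0,0,0,0,50],
    [0,0,0,0,0,15,50],
    [0,0,0,0,0,30,50],
    [0,0,0,0,0,40,55],
    [0,0,0,0,0,0,60],
  ],
)

```text
time: 15.98
tool_pos: [0.6155, 0.0976, 0.2528]
ee_rot: [-3.139, -0.01, -0.199]
wrist_force: [-0.6, -0.2, -0.6]
width: 0.0592
```

Emit:
jog_arm(
  moves=[
    [0,0,0,-38.5,23.7,0,60],
    [0,0,0,-38.5,23.7,0,60],
    [0,0,0,-38.5,23.7,0,60],
    [0,0,0,-38.5,23.7,0,60],
    [0,0,0,-38.5,23.7,0,60],
    [0,0,0,-38.5,23.7,0,60],
    [0,0,0,-38.5,23.7,0,60],
    [0,0,0,0,0,0,60],
    [0,0,0,0,0,-30,60],
    [0,0,0,0,0,-30,60],
    [0,0,0,0,0,0,60],
    [0,0,0,0,0,0,60],
  ],
)

```text
time: 17.48
tool_pos: [0.345, 0.2633, 0.1875]
ee_rot: [-3.141, -0.001, -0.2]
wrist_force: [-0.0, 0.5, 0.3]
width: 0.0598
```

```bash
python3 - <<'E'
from bench import *
from h import *
o=get_obs();print(o["tool_pos"],o["ee_rot"])
c=get_calibration("wrist");im=snapshot("wrist")[:,:,::-1]
cv2.imwrite("pics/8.png",im)
E
```

```text
[0.3450335  0.26327511 0.18749293] [-3.14107712e+00 -1.02534524e-03 -1.99785243e-01]
```

View pics/8.png

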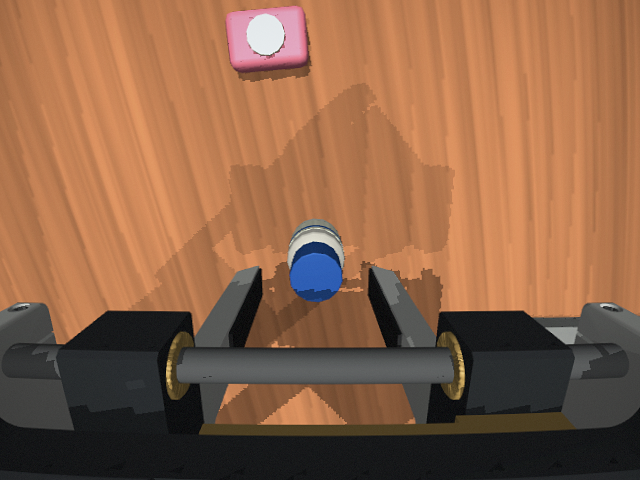

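The blue cap at (316,277) is centred. Descending to TCP z of about 0.156, gripping and lifting.

Emit:
jog_arm(
  moves=[
    [0,0,0,0,0,-15,60],
    [0,0,0,0,0,-12,60],
    [0,0,0,0,0,-4.5,60],
    [0,0,0,0,0,0,45],
    [0,0,0,0,0,0,20],
    [0,0,0,0,0,0,20],
    [0,0,0,0,0,0,20],
    [0,0,0,0,0,0,20],
    [0,0,0,0,0,0,20],
  ],
)

```text
time: 18.65
tool_pos: [0.3444, 0.2635, 0.1556]
ee_rot: [-3.141, -0.001, -0.199]
wrist_force: [0.1, 0.1, 1.8]
width: 0.0314
```

Emit:
jog_arm(
  moves=[
    [0,0,0,0,0,15,20],
    [0,0,0,0,0,25,20],
    [0,0,0,0,0,30,20],
    [0,0,0,0,0,0,20],
  ],
)

```text
time: 19.15
tool_pos: [0.3454, 0.2641, 0.2283]
ee_rot: [-3.137, -0.005, -0.199]
wrist_force: [0.7, 0.3, -0.9]
width: 0.0313
```

```bash
python3 - <<'E'
from bench import *
from h import *
o=get_obs();print(o["tool_pos"],o["ee_rot"])
im=snapshot("wrist")[:,:,::-1]
cv2.imwrite("pics/9.png",im)
E
```

```text
[0.34537288 0.26408772 0.22832346] [-3.13732384 -0.00493517 -0.19899931]
```

View pics/9.png

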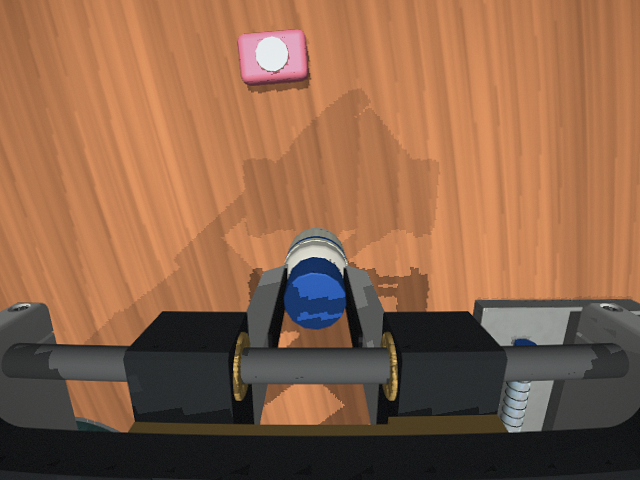

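The blue bottle is held. I'll route it in from the near side, clear of the red bottle.

Emit:
jog_arm(
  moves=[
    [0,0,0,11,-39,3,20],
    [0,0,0,11,-39,3,20],
    [0,0,0,11,-39,0,20],
    [0,0,0,11,-39,0,20],
    [0,0,0,11,-38.5,0,20],
    [0,0,0,40,-7,0,20],
    [0,0,0,40,-7,0,20],
    [0,0,0,40,-7,0,20],
    [0,0,0,40,-7,0,20],
    [0,0,0,40,-7,0,20],
    [0,0,0,0,0,0,20],
    [0,0,0,0,0,0,20],
  ],
)

```text
time: 20.7
tool_pos: [0.5982, 0.034, 0.2294]
ee_rot: [3.141, 0.004, -0.199]
wrist_force: [0.3, -0.4, -0.6]
width: 0.0314
```

```bash
python3 - <<'E'
from bench import *
from h import *
o=get_obs();print(o["tool_pos"],o["ee_rot"])
im=snapshot("side")[:,:,::-1]
cv2.imwrite("pics/10.png",cv2.resize(im[160:340,160:400],None,fx=3,fy=3))
E
```

```text
[0.59819602 0.03398846 0.22941595] [ 3.14109633  0.00369864 -0.19900649]
```

View pics/10.png

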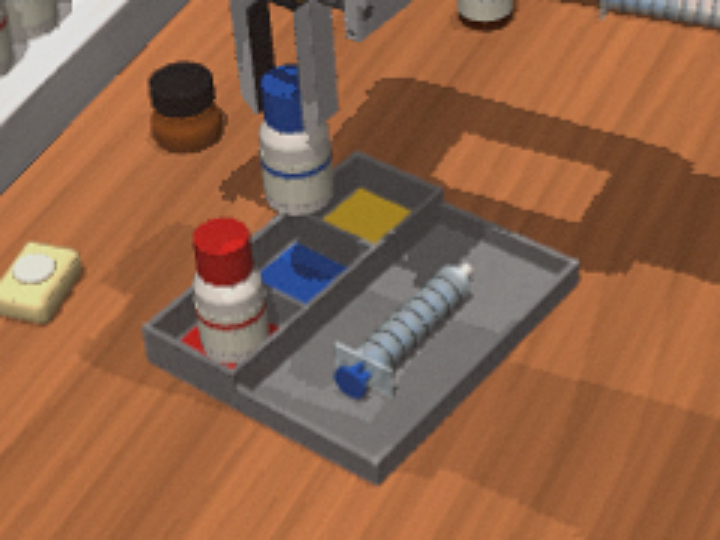

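The red bottle stands upright. Lowering blue.

Emit:
jog_arm(
  moves=[
    [0,0,0,1.5,0,-20,20],
    [0,0,0,0,0,-20,20],
    [0,0,0,0,0,-15,20],
    [0,0,0,0,0,-9,20],
    [0,0,0,0,0,-2,20],
    [0,0,0,0,0,0,20],
    [0,0,0,0,0,0,20],
  ],
)

```text
time: 21.62
tool_pos: [0.6011, 0.0339, 0.1661]
ee_rot: [-3.141, -0.002, -0.199]
wrist_force: [-0.6, 0.2, -0.1]
width: 0.0314
```

Emit:
jog_arm(
  moves=[
    [0,0,0,0,0,-2,20],
    [0,0,0,0,0,-1.5,20],
    [0,0,0,0,0,-0.5,20],
    [0,0,0,0,0,0,20],
    [0,0,0,0,0,0,36],
    [0,0,0,0,0,0,50],
    [0,0,0,0,0,0,50],
    [0,0,0,0,0,0,50],
    [0,0,0,0,0,15,50],
    [0,0,0,0,0,30,50],
    [0,0,0,0,0,40,55],
    [0,0,0,0,0,0,60],
  ],
)

```text
time: 23.12
tool_pos: [0.6025, 0.0339, 0.2522]
ee_rot: [-3.14, -0.01, -0.199]
wrist_force: [0.2, -1.0, 0.4]
width: 0.059
```

Emit:
jog_arm(
  moves=[
    [0,0,0,-31,-36.7,0,60],
    [0,0,0,-31,-36.7,0,60],
    [0,0,0,-31,-36.7,0,60],
    [0,0,0,-31,-36.7,0,60],
    [0,0,0,-31,-36.7,0,60],
    [0,0,0,-31,-36.7,0,60],
    [0,0,0,-31,-36.7,0,60],
    [0,0,0,-31,-36.7,0,60],
    [0,0,0,0,0,-30,60],
    [0,0,0,0,0,-20,60],
    [0,0,0,0,0,0,60],
    [0,0,0,0,0,0,60],
  ],
)

```text
time: 24.62
tool_pos: [0.3529, -0.2598, 0.1967]
ee_rot: [3.141, -0.001, -0.199]
wrist_force: [0.1, 0.6, -0.5]
width: 0.0603
```

```bash
python3 - <<'E'
from bench import *
from h import *
o=get_obs();print(o["tool_pos"],o["ee_rot"])
c=get_calibration("wrist");im=snapshot("wrist")[:,:,::-1]
cv2.imwrite("pics/11.png",im)
b,s=blob(np.ascontiguousarray(im),"yellow",(315,280));print(b,s)
f=lambda q:hullc(proj(c,cyl(*q,.056,.082,.016)))-b
print(least_squares(f,o["tool_pos"][:2],diff_step=1e-3).x)
E
```

```text
[ 0.35290381 -0.25975725  0.19671923] [ 3.14125067e+00 -6.16658814e-04 -1.98741381e-01]Traceback (most recent call last):
  File "<stdin>", line 6, in <module>
  File "h.py", line 19, in blob
    best=min((i for i in range(1,n) if st[i,4]>40),key=lambda i:np.hypot(*(ce[i]-near)))
ValueError: min() iterable argument is empty
```

View pics/11.png

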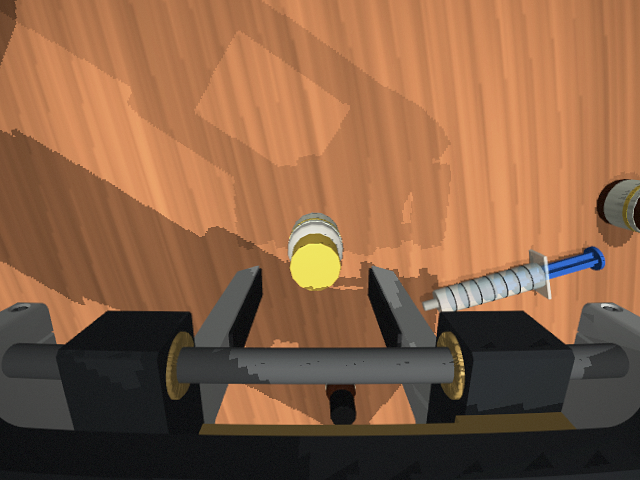

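The yellow cap at (316,266) is on a white body and centred. The pulled-out syringe stays well below the fingertips. Descending 41 mm to grasp.

Emit:
jog_arm(
  moves=[
    [0,0,0,0,0,-20,60],
    [0,0,0,0,0,-15,60],
    [0,0,0,0,0,-5.5,60],
    [0,0,0,0,0,0,60],
    [0,0,0,0,0,0,45],
    [0,0,0,0,0,0,20],
    [0,0,0,0,0,0,20],
    [0,0,0,0,0,0,20],
    [0,0,0,0,0,0,20],
    [0,0,0,0,0,0,20],
  ],
)

```text
time: 25.92
tool_pos: [0.3528, -0.2599, 0.156]
ee_rot: [3.141, -0.001, -0.199]
wrist_force: [1.0, 0.0, 2.0]
width: 0.0311
```

Emit:
jog_arm(
  moves=[
    [0,0,0,0,0,15,20],
    [0,0,0,0,0,25,20],
    [0,0,0,0,0,35,20],
    [0,0,0,0,0,0,20],
  ],
)

```text
time: 26.42
tool_pos: [0.3538, -0.2608, 0.2343]
ee_rot: [3.138, -0.006, -0.199]
wrist_force: [-0.0, -0.3, -0.5]
width: 0.0315
```

```bash
python3 - <<'E'
from bench import *
from h import *
o=get_obs();print(o["tool_pos"],o["ee_rot"])
im=snapshot("wrist")[:,:,::-1]
cv2.imwrite("pics/12.png",im)
E
```

```text
[ 0.35381375 -0.26077934  0.23434922] [ 3.13766323 -0.00626297 -0.19896664]
```

View pics/12.png

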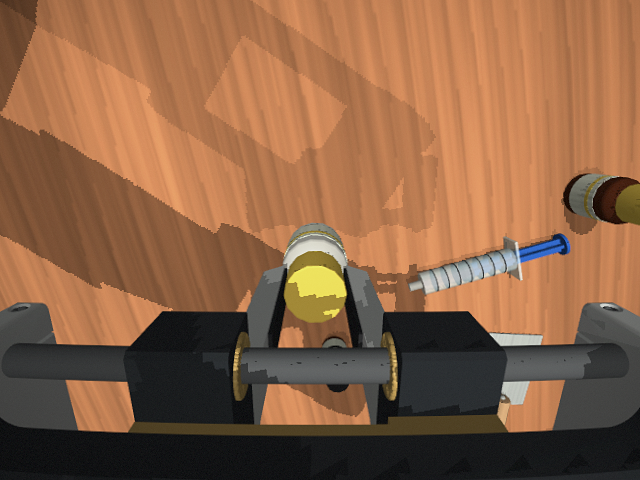

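The yellow bottle is held. Moving it to the yellow bay at (0.588, -0.029).

Emit:
jog_arm(
  moves=[
    [0,0,0,29.5,29,0,20],
    [0,0,0,29.5,29,0,20],
    [0,0,0,29.5,29,0,20],
    [0,0,0,29.5,29,0,20],
    [0,0,0,29.5,29,0,20],
    [0,0,0,29.5,29,0,20],
    [0,0,0,29.5,29,0,20],
    [0,0,0,28.5,28,0,20],
    [0,0,0,0,0,0,20],
    [0,0,0,0,0,-20,20],
    [0,0,0,0,0,0,20],
    [0,0,0,0,0,0,20],
  ],
)

```text
time: 27.98
tool_pos: [0.5871, -0.0293, 0.2105]
ee_rot: [3.141, 0.001, -0.2]
wrist_force: [1.2, -0.2, -1.5]
width: 0.0318
```

```bash
python3 - <<'E'
from bench import *
from h import *
o=get_obs();print(o["tool_pos"],o["ee_rot"])
im=snapshot("side")[:,:,::-1]
cv2.imwrite("pics/13.png",cv2.resize(im[140:340,160:400],None,fx=3,fy=3))
E
```

```text
[ 0.58713979 -0.02930877  0.21051056] [ 3.14133257e+00  8.60274790e-04 -1.99845223e-01]
```

View pics/13.png

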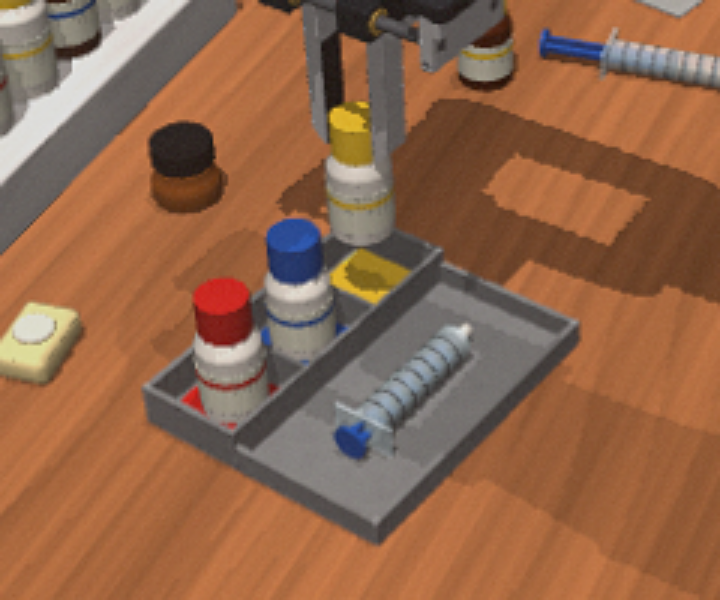

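Everything is in place so far. Lowering 48.5 mm to about 0.162, then releasing.

Emit:
jog_arm(
  moves=[
    [0,0,0,0,0,-18,20],
    [0,0,0,0,0,-16,20],
    [0,0,0,0,0,-9,20],
    [0,0,0,0,0,-2,20],
    [0,0,0,0,0,0,20],
    [0,0,0,0,0,0,20],
  ],
)

```text
time: 28.78
tool_pos: [0.5881, -0.0287, 0.1664]
ee_rot: [-3.142, -0.001, -0.199]
wrist_force: [-0.3, 0.5, -0.1]
width: 0.0315
```

Emit:
jog_arm(
  moves=[
    [0,0,0,0,0,-2,20],
    [0,0,0,0,0,-1,20],
    [0,0,0,0,0,0,20],
  ],
)

```text
time: 29.15
tool_pos: [0.5876, -0.0287, 0.1626]
ee_rot: [3.142, 0.0, -0.199]
wrist_force: [-0.0, -0.5, -1.2]
width: 0.0317
```

Emit:
jog_arm(
  moves=[
    [0,0,0,0,0,-0.7,20],
    [0,0,0,0,0,0,20],
    [0,0,0,0,0,0,36],
    [0,0,0,0,0,0,50],
    [0,0,0,0,0,0,50],
    [0,0,0,0,0,0,50],
    [0,0,0,0,0,15,50],
    [0,0,0,0,0,30,50],
    [0,0,0,0,0,40,55],
    [0,0,0,0,0,40,60],
  ],
)

```text
time: 30.4
tool_pos: [0.5876, -0.0287, 0.2894]
ee_rot: [-3.141, -0.001, -0.199]
wrist_force: [0.6, 0.3, -0.4]
width: 0.0592
```

Emit:
jog_arm(
  moves=[
    [0,0,0,-30,-30,0,60],
    [0,0,0,-30,-30,0,60],
    [0,0,0,-30,-30,0,60],
    [0,0,0,-30,-30,0,60],
    [0,0,0,-30,-30,0,60],
    [0,0,0,-30,-30,0,60],
    [0,0,0,0,0,0,60],
    [0,0,0,0,0,0,60],
  ],
)

```text
time: 31.4
tool_pos: [0.408, -0.2086, 0.2879]
ee_rot: [3.142, -0.002, -0.199]
wrist_force: [0.5, 0.1, 0.1]
width: 0.0602
```

```bash
python3 - <<'E'
from bench import *
from h import *
o=get_obs();print(o["tool_pos"],o["wrist_force"])
T=get_calibration("top")
t=np.ascontiguousarray(snapshot("top")[:,:,::-1]);s=snapshot("side")[:,:,::-1]
cv2.imwrite("pics/14s.png",s)
cv2.imwrite("pics/14t.png",cv2.resize(t[150:350,150:510],None,fx=2.2,fy=2.2,interpolation=cv2.INTER_CUBIC))
for n,z in (("red",(.6145,.098)),("blue",(.601,.0343)),("yellow",(.588,-.029)),("yellow",(.6169,-.2814))):
    dz=.006 if z[1]>-.2 else 0
    g=proj(T,[[*z,.075+dz]])[0]
    b,st=blob(t,n,g)
    f=lambda q:hullc(proj(T,cyl(*q,.056+dz,.082+dz,.016)))-b
    print(n,b,st[2:],least_squares(f,z,diff_step=1e-3).x,z)
E
```

```text
[ 0.40800835 -0.20855828  0.28794895] [0.53899687 0.14113091 0.05702293]
red [280.02912621 178.30582524] [ 16  17 206] [0.61470075 0.09673063] (0.6145, 0.098)
blue [311.82051282 183.92820513] [ 18  15 195] [0.60297054 0.03382656] (0.601, 0.0343)
yellow [342.08490566 190.27358491] [ 18  17 212] [ 0.58992831 -0.0256148 ] (0.588, -0.029)
yellow [467.88965517 177.59310345] [ 14  15 145] [ 0.61982513 -0.27749516] (0.6169, -0.2814)
```

View pics/14t.png

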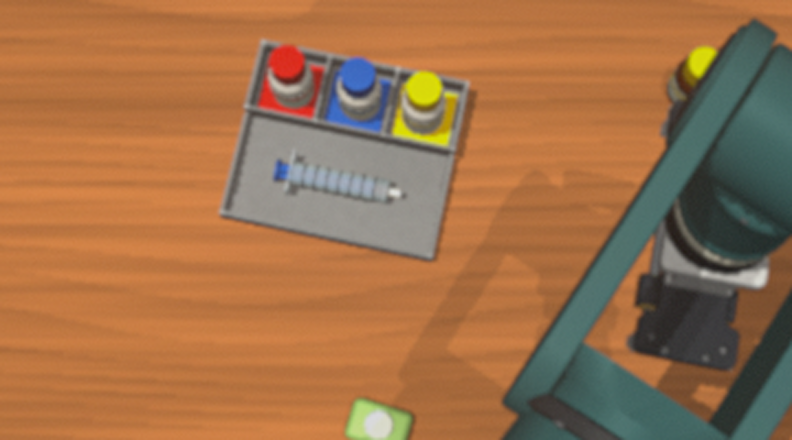

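View pics/14s.png

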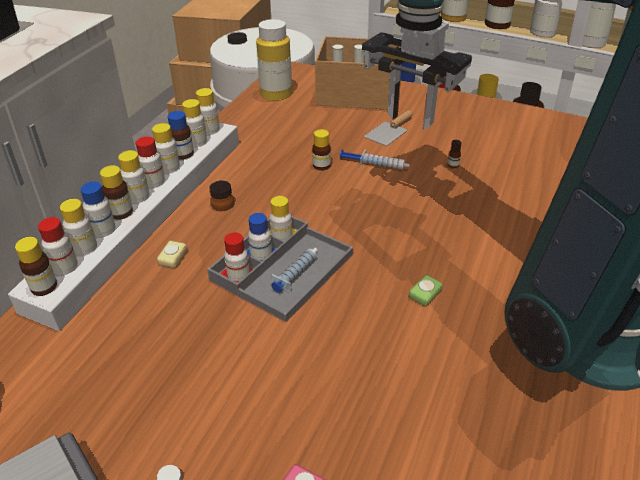

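All three bottles stand upright on their mats and the syringe lies flat in the long bay. In the side view the brown bottle (321,150) and the pulled-out syringe (375,160) have not moved, and the arm is clear. Handing in.

```bash
python3 - <<'E'
from bench import *
print(close_job(), get_obs()["time"])
E
```

```text
the job is handed in; nothing more can be done
the job is handed in; nothing more can be done
```

The kit order is packed and handed in after about 32 s of robot time. I laid the pushed-in syringe flat in the long bay, then gripped the red, blue and yellow white-bodied bottles by their caps and stood each on its mat.

- **Bottles:** in the last pictures all three stand upright. The top camera puts them about 1 mm (red), 2 mm (blue) and 4 mm (yellow) from their mat centres; the limit is 18 mm.
- **Syringe:** it lies flat and roughly central in the bay.
- **Left in place:** the brown bottle and the pulled-out syringe look unmoved in the side view, and the gripper was clear of everything.
- **Checks that disagreed:** the last top-camera position for the brown bottle differed from its start by about 5 mm. The arm partly hid its cap in that picture, and the side view shows no change. At the start, the side-camera cap measurements for the yellow and brown bottles were off by about 13 mm because the colour mask caught only part of each cap, so I did not use them.

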